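Hold the interlock switch of a food-processor base down with a test key

ROBOT

A 6-joint arm with a two-finger parallel gripper is mounted at the origin on the work surface. World frame = base frame: x ahead of the robot, y to its left, z up, the work surface at z = 0. Lengths are in m, angles in degrees, forces in N, time in s.
With the tool pointing down it reaches from about 0.4 to 0.825 m from the base axis. Payload 7 kg.
Tool frame: the origin (TCP) lies between the finger pads, 19 mm behind the fingertips; this is the grasp point; z points along the fingers, y is the line along which they close (so a half turn about z gives the same grasp; the last joint's range is limited). The gripper opens to 88 mm and grips with 3 to 60 N. Pads are 19 mm wide; open, the fingers measure 130 mm over their backs; the gripper's body (78 mm by 193 mm) begins 47 mm behind the grasp point.
Start: joints at [84.46, 20.546, 0.682, 0, -70.136, -16.507], TCP at [0.253, 0.626, 0.245] pointing down, gripper open.
Joint ranges: [-176.03, 176.03], [-82.01, 121.73], [-58.28, 71.71], [-173.87, 95.51], [-174.79, -0.11], [-173.66, 173.66]. Speed limits (degrees/s): [136.94, 136.94, 172.46, 180, 180, 180].

INTERFACE

Orientations are given as [roll, pitch, yaw] about the fixed x, y, z axes, in that order (R = Rz(yaw) Ry(pitch) Rx(roll)).
In Python, from plant import status, optics, job gives the robot as it stands. The module is installed in compiled form; this text tells all that it offers.
- The arm moves only by the tool creep_tool, called in YAML: its name, and indented under it one key for each argument. Schema: {"type":"object","properties":{"ticks":{"type":"string"},"only":{"type":"string"},"quiet":{"type":"boolean"},"lines":{"type":"string"}},"required":["ticks"],"additionalProperties":false}. ticks is a string of 1 to 8 rows, one to a line, with the numbers parted by commas; each row has 5 numbers: dx, dy, dz in units of 25 mm, then a turn about the tool's z in units of 10 degrees, then the finger opening in m; each row is the pose to reach, as a shift and turn from the pose commanded when the call began, along the tool's axes at that moment; what a row does not reach only later rows make up. A row lasts 1/8 s, in which the tool goes at most 0.0625 m and 10.7 degrees, less where a joint would pass 70% of its speed; a pose out of reach is approached as far as the arm can. The fingers move at their own pace and stop on an object; the grip force is fixed at half the most. Time passes only in rows, so rows that do not move let the fingers close. The tool returns the time, the measured TCP pose, the force, the opening and the grip force at its end. only (a regular expression) keeps the lines of the reply that match it, lines (a string "A,B") keeps lines A to B, and quiet returns only ok. Input that does not fit is refused with a message, and nothing moves.
- status.get_obs(): the state, without advancing time (a new reading comes with each control period).
- optics.snapshot(name): name is "scene" or "top" or "wrist"; returns a dict with "frame" (400x640x3 uint8, red, green, blue), "z_map" (400x640 float32, m along the optical axis (not along the pixel's ray), 0 where there is no reading), "fovy" (degrees; the focal length in pixels is half the picture's height over the tangent of half this angle, whatever the lens; pixels are square), "cx", "cy" (the principal point, pixels), "R" (3x3) and "t" (3): a world point X has camera coordinates R X + t; the wrist camera has in their place "T_tool_cam" (4x4, takes a point from camera to tool coordinates, whose origin is the TCP and whose axes are the flange's). Camera axes: x right, y down, z forward; pixel columns grow to the right and rows downward; lengths in m; the calibration is good to about 2 mm. The wrist camera is an equidistant fisheye: a pixel r from the principal point sees the ray r / f radians off the axis. A picture is of the moment at which its call begins: read the wrist's pose just before it.
- job.close_job(): hands the job in; it is judged then, once.
The state is a dict: "clock": time; "joint_pos": joint angles; "qvel": joint speeds; "tau": joint torques, N m; "tool_pos": TCP position; "orientation": TCP orientation; "force": force on the tool from outside, world axes, zero at the start; "moment": the same for the moment, N m; "opening": finger opening in m; "gripper_force": force on a finger pad.
Only numpy, scipy, OpenCV 4.12 (cv2) and the standard library are available. Lean on these libraries where they do the work, as an engineer would, in place of code of your own. Each camera call takes 0.05 s, during which the arm holds its last target. There are 200 camera calls.

TASK

Take the red dust cap off the slot in the food-processor base and set it down upright, released, on top of the narrow green rail. Then take the blue-handled test key from its wooden holder, pass its blade down through the slot and press the orange switch inside well down, almost until the yellow collar meets the column (touching is fine). Finish still gripping the key by its handle and keeping the switch pressed, and do not disturb the spray can, the oil bottle or the screwdriver.

Things in the scene. Friction and masses are not known exactly. Their poses are not given: they have to be found in the camera images.
- base: White motor base of a food processor, fixed to the bench. Origin: on the bench under it. In its own frame (x, y level, z up) the body fills x -30..100, y -90..90, z 0..100 mm, with a steel drive spindle on it up to z 128 mm at x 35, y 0; a column, grey above and white below, fills x -100..-30, y -50..50, z 0..140 mm. The slot is in the column's flat top.
- slot (a point): Centre of the slot's mouth, level with the column's top, 140 mm above the bench; at x -65, y 0 in the base's frame; axes as the base's. The slot goes straight down 80 mm; it is 8 mm wide along x and 26 mm long along y (2 mm more than the key's blade each way), with a 2 mm chamfer round its mouth. At the start the dust cap covers it.
- switch (a joint): Orange spring-loaded switch plunger inside the slot, sliding straight down. 0 = up, its top 32 mm below the slot's mouth; grows as it is pressed, in m, to 0.020 at most. It counts as pressed beyond 0.010 (key blade 42 mm deep in the slot). It pushes back with about 2.5 N at the start and 6.5 N at 0.016, so it lifts the key again if the key is let go.
- cap: Loose red dust cap, 70 g: a plate 36 mm (x) by 60 mm (y), 8 mm thick, with an upright grip fin in its middle, 12 mm thick (x), 36 mm long (y), rising from 8 to 36 mm above the underside. Origin: centre of its underside; z up. It starts lying flat on the column, over the slot.
- rail: Narrow raised rest, fixed: a green bar standing on a dark foot. Origin: on the bench under its centre. The bar is 140 mm long along x, 24 mm wide along y, its flat top 80 mm above the bench. The foot is 150 by 80 mm, 12 mm high.
- holder: Wooden block, fixed, 80 mm (x) by 90 mm (y), 70 mm high, with an opening 16 mm (x) by 34 mm (y) right through from top to bottom. Origin: centre of its underside. The key hangs in it, upright. The holder and the rail may change places: one stands to the left of the base, the other to the right.
- key: Loose test key, 90 g, upright. Origin: centre of the underside of its yellow collar, resting on the holder's top. Collar 28 mm (x) by 44 mm (y), 6 mm thick. Blue handle above it: 14 mm thick (x), 30 mm wide (y), from 5 to 48 mm above the origin. Steel blade below: 6 mm thick (x), 24 mm wide (y), reaching 50 mm below the origin. Same after a half turn about z.
- key_grip (a point): Point in the middle of the key's handle, 29 mm above the key's origin, where to grip it (across x).
- key_tip (a point): Centre of the lower end of the key's blade, 50 mm below the key's origin.
- spray: Bystander: spray can, 52 mm across, 120 mm tall, standing. Origin: centre of its underside.
- oil: Bystander: amber bottle, 60 mm across, 110 mm tall, standing. Origin: centre of its underside.
- driver: Bystander: screwdriver lying on the bench between robot and base, crosswise, about 20 mm high.
Mind the look-alikes: they are no part of the job. Of the things like the cap, leave any that is white; of the rest the smaller one is meant.

How it is judged:
By the outcome, as a careful person would: the job done as asked, in the order asked, and still so for the second after the job is handed in, while the arm keeps its last pose, push and grip.
It also fails if it takes over 64 s, if anything falls off the work surface, if the arm or the gripper's body presses on something with over 40 N, if the wrist force passes 120 N, or if a joint passes its speed limit or range.

## Working session

There is one attempt and no reset: what is moved stays moved. The work goes in short steps, Python scripts to look and compute and a tool call to move; the robot and the scene stay as the last step left them, time stands still between calls to the robot, and variables do not carry over. Pictures are saved under pics/ and viewed, at most 10 in all, crops included, and the job is handed in when it is done.

```bash
mkdir -p pics; cat > h.py <<'E'
import numpy as np, cv2
from plant import status, optics, job
from scipy.spatial.transform import Rotation as Ro
def snap(n):
    s=optics.snapshot(n); s['f']=200/np.tan(np.radians(s['fovy']/2)); return s
def cloud(s):
    v,u=np.mgrid[0:400,0:640]; z=s['z_map']; 
    P=np.stack([(u-s['cx'])/s['f']*z,(v-s['cy'])/s['f']*z,z],-1)
    return (P-s['t'])@s['R']
def save(n,im): cv2.imwrite('pics/'+n+'.png',im[...,::-1])
def tool():
    o=status.get_obs(); return o,Ro.from_euler('xyz',o['orientation'],degrees=True).as_matrix(),np.array(o['tool_pos'])
E
python3 - <<'E'
from h import *
o=status.get_obs(); print(o)
for n in('top','scene'):
    s=snap(n); save(n,s['frame']); np.savez(n,**s); print(n,s['fovy'],s['cx'],s['cy'],s['R'].round(3).tolist(),s['t'].round(3), (s['z_map']==0).mean())
E
```

```text
{'clock': 0.0, 'joint_pos': array([ 8.44591794e+01,  2.05919433e+01,  6.37559857e-01, -2.08363986e-02,
       -7.01360959e+01, -1.65070755e+01]), 'qvel': array([-0.01763007, -0.06280118,  0.0264011 ,  0.05896459, -0.01828172,
       -0.06952957]), 'tau': array([ 9.25763197e-04, -5.82718277e+01,  2.93066847e+01,  6.99723423e+00,
        7.01499768e-03, -1.58854350e-04]), 'tool_pos': array([0.25322989, 0.62523598, 0.24444343]), 'orientation': array([ 1.79907684e+02, -6.93029839e-03, -2.20549859e+01]), 'force': array([-0.1017455 , -0.11101731,  0.88360074]), 'moment': array([ 0.0165684,  0.0003777, -0.0562594]), 'gripper_force': 0.0, 'opening': 0.08738175575289082}
top 56.37361023818953 316.27557709014326 200.17088354459975 [[0.002, -0.999, 0.034], [-0.992, -0.006, -0.128], [0.129, -0.033, -0.991]] [-0.014  0.533  1.065] 0.00387109375
scene 46.99700746909664 321.78115039114425 199.9512911404744 [[-0.859, 0.512, -0.003], [0.298, 0.496, -0.815], [-0.416, -0.701, -0.579]] [ 0.438 -0.072  1.5  ] 0.00437109375
```

View pics/top.png

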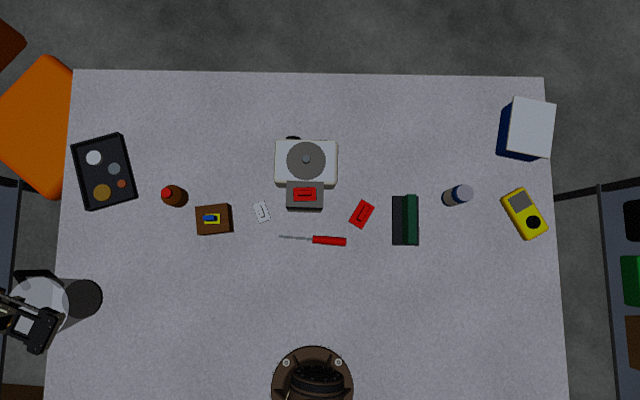

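View pics/scene.png

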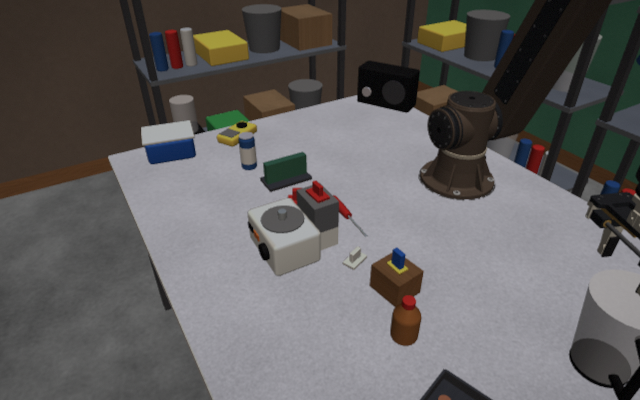

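In the top view there are three cap-like things: red on the column at (305,195), red on the bench at (361,213) and white at (261,211). The white one is excluded, and the red one on the column covers the slot. I'll measure both red ones and check them in a crop.

```bash
python3 - <<'E'
from h import *
s=dict(np.load('top.npz')); C=cloud(s); hsv=cv2.cvtColor(s['frame'],cv2.COLOR_RGB2HSV); H,S,V=cv2.split(hsv)
v,u=np.mgrid[0:400,0:640]; Z=C[...,2]
box=lambda a,b,c,d:(u>=a)&(u<=b)&(v>=c)&(v<=d)
red=((H<8)|(H>172))&(S>150)&(V>70)
def rep(n,m):
    p=C[m]; 
    if len(p)<4: print(n,len(p));return
    r=cv2.minAreaRect((p[:,:2]*1000).astype(np.float32))
    print(n,len(p),'mean',p.mean(0).round(4),'med z',np.median(p[:,2]).round(4),'z',p[:,2].min().round(3),p[:,2].max().round(3),'rect mm',np.round(r[0],1),np.round(r[1],1),round(r[2],1))
def lev(n,m,z,t=.006): rep(n,m&(abs(Z-z)<t))
b=box(284,330,178,214)
lev('cap plate',b&red,.148); lev('cap fin',b&red,.176,.01); lev('column top',box(284,330,175,214),.14,.004)
b2=box(345,378,196,232)
rep('red2',b2&red); lev('red2 plate',b2&red,.008);lev('red2 fin',b2&red,.036,.012)
lev('rail',box(385,425,190,250),.08,.008); lev('foot',box(385,425,190,250),.012,.006)
hb=box(190,238,198,240); lev('holder',hb,.07,.004)
rep('blue',hb&(H>100)&(H<130)&(S>120)&(Z>.09)); lev('handle top',hb,.118,.008); rep('yellow',hb&(H>20)&(H<35)&(S>120))
lev('body',box(268,342,135,188),.1,.006); lev('spindle',box(295,318,148,170),.128,.006)
lev('oil',box(155,192,180,212),.105,.02); lev('spray',box(435,478,180,210),.115,.015); rep('driver',box(275,350,230,248)&(Z>.008))
lev('bench',box(150,250,260,330),0,.02)
t=dict(np.load('scene.npz'))
a=cv2.resize(s['frame'][170:260,180:440],(780,270),interpolation=cv2.INTER_CUBIC); c=cv2.resize(t['frame'][165:315,240:500],(520,300),interpolation=cv2.INTER_CUBIC)
c=np.pad(c,((0,0),(0,260),(0,0))); save('crop',np.vstack([a,c]))
E
```

```text
cap plate 215 mean [0.5341 0.0229 0.1476] med z 0.1476 z 0.142 0.153 rect mm [534.9  23.1] [35.4 58.7] 3.4
cap fin 60 mean [0.535  0.022  0.1757] med z 0.1756 z 0.172 0.181 rect mm [535.8  22.7] [11.  33.4] 0.4
column top 671 mean [0.5358 0.0227 0.1397] med z 0.1397 z 0.136 0.144 rect mm [536.2  22.6] [99.1 70.6] 89.9
red2 388 mean [ 0.4951 -0.1474  0.0189] med z 0.0113 z -0.001 0.05 rect mm [ 496.1 -149. ] [46. 79.] 58.6
red2 plate 279 mean [ 0.4954 -0.1474  0.0102] med z 0.0103 z 0.003 0.014 rect mm [ 496. -149.] [46.1 78.7] 59.1
red2 fin 70 mean [ 0.4953 -0.1482  0.0443] med z 0.0455 z 0.029 0.048 rect mm [ 495.8 -149.8] [15.8 47.7] 58.5
rail 465 mean [ 0.4767 -0.2815  0.0798] med z 0.0801 z 0.072 0.086 rect mm [ 477.2 -281.9] [ 25.2 139.6] 88.5
foot 654 mean [ 0.473  -0.2676  0.0118] med z 0.0118 z 0.006 0.018 rect mm [ 481.  -286.2] [178.5 115.3] 9.6
holder 745 mean [0.474  0.2816 0.0698] med z 0.0698 z 0.066 0.074 rect mm [474.7 282. ] [80.1 90.7] 7.3
blue 65 mean [0.4737 0.2777 0.1158] med z 0.1173 z 0.091 0.121 rect mm [473.8 279.7] [13.8 28.6] 3.9
handle top 68 mean [0.4735 0.2791 0.1169] med z 0.1172 z 0.11 0.121 rect mm [474.1 279.7] [14.  28.9] 1.4
yellow 95 mean [0.4737 0.274  0.0862] med z 0.0752 z 0.045 1.125 rect mm [452.2 159.5] [291.7  51. ] 75.8
body 2058 mean [0.6358 0.0201 0.1006] med z 0.1002 z 0.094 0.106 rect mm [635.8  19.6] [176.4 125.6] 88.2
spindle 51 mean [0.6353 0.0196 0.1272] med z 0.1272 z 0.122 0.131 rect mm [635.5  20.4] [20.4 19.2] 0.4
oil 134 mean [0.5406 0.396  0.1026] med z 0.1075 z 0.086 0.114 rect mm [543.  397.4] [30.5 30.8] 14.3
spray 296 mean [ 0.5446 -0.4165  0.1176] med z 0.1193 z 0.101 0.124 rect mm [ 545.2 -419.6] [48.4 49.7] 85.0
driver 358 mean [ 0.4168 -0.031   0.0334] med z 0.0221 z 0.01 1.125 rect mm [410.3  -2. ] [ 36.9 197.8] 0.2
bench 7149 mean [ 0.2574  0.3247 -0.0004] med z -0.0004 z -0.01 0.007 rect mm [257.5 326.5] [200.8 298.1] 0.0
```

View pics/crop.png

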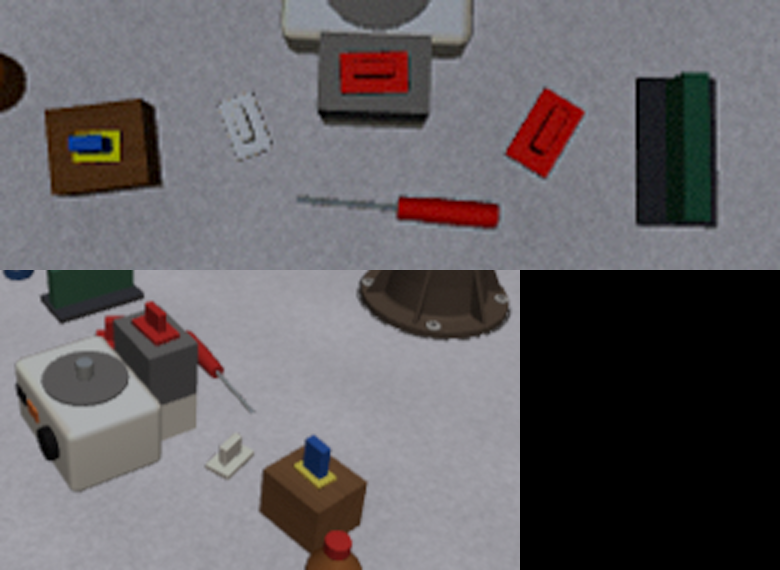

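Smaller red confirmed: the column cap measures 35×59 mm (as specified), while the bench one is 46×79 mm, so it's a decoy. The holder and key are on the left, the rail on the right, and all heights agree with the spec. Next I'll work out the move to a point above the cap.

```bash
cat >> h.py <<'E'
def to(x,y,z,yaw):
    o,R,p=tool(); d=R.T@(np.array([x,y,z])-p)
    ty=(o['orientation'][2]-yaw+180)%360-180
    print('tcp',p.round(4),'rpy',np.round(o['orientation'],2),'-> shift',d.round(4),'turn',round(ty,2))
E
python3 -c "
from h import *
to(.5352,.0226,.25,-89)"
```

```text
tcp [0.2532 0.6252 0.2445] rpy [ 1.7991e+02 -1.0000e-02 -2.2050e+01] -> shift [ 0.4876  0.4527 -0.0047] turn 66.95
```

Careful with the scale: shifts go in units of 25 mm and turns go in units of 10 degrees. That gives: 0.4876 m is 19.504, 0.4527 m is 18.108, 66.95 degrees is 6.695.

creep_tool:
  ticks: "19.504,18.108,-0.2,6.695,0.06\n19.504,18.108,-0.2,6.695,0.06\n19.504,18.108,-0.2,6.695,0.06\n19.504,18.108,-0.2,6.695,0.06\n19.504,18.108,-0.2,6.695,0.06\n19.504,18.108,-0.2,6.695,0.06\n19.504,18.108,-0.2,6.695,0.06\n19.504,18.108,-0.2,6.695,0.06"

```text
clock: 1.1
tool_pos: [0.4656, 0.1708, 0.2492]
orientation: [-180.0, 0.0, -89.0]
force: [2.1, 1.5, -0.5]
opening: 0.0602
gripper_force: 0.0
```

```bash
python3 -c "
from h import *
to(.5352,.0226,.25,-89)"
```

```text
tcp [0.4656 0.1708 0.2492] rpy [-1.7999e+02  1.0000e-02 -8.9010e+01] -> shift [ 0.1494 -0.067  -0.0008] turn -0.01
```

Converted, 0.1494 m is 5.976, -0.067 m is -2.68.

creep_tool:
  ticks: "5.976,-2.68,0,0,0.06\n5.976,-2.68,0,0,0.06\n5.976,-2.68,0,0,0.06\n5.976,-2.68,0,0,0.06\n5.976,-2.68,0,0,0.06"

```text
clock: 1.72
tool_pos: [0.5346, 0.0245, 0.2488]
orientation: [180.0, 0.0, -89.0]
force: [-0.3, 0.1, 0.7]
opening: 0.0601
gripper_force: 0.0
```

```bash
python3 - <<'E'
from h import *
to(.5352,.0226,.17,-89)
o,R,p=tool(); s=snap('wrist'); save('wrist1',s['frame']); print(s['fovy'],s['cx'],s['cy'],np.round(s['T_tool_cam'],3).tolist())
E
```

```text
tcp [0.5346 0.0245 0.2488] rpy [179.96   0.   -89.04] -> shift [ 0.0019 -0.0006  0.0788] turn -0.04
65.70646984690485 321.7841475775528 198.63940957504732 [[-0.001, -0.955, -0.295, 0.079], [1.0, -0.001, 0.0, 0.001], [-0.001, -0.295, 0.955, -0.14], [0.0, 0.0, 0.0, 1.0]]
```

View pics/wrist1.png

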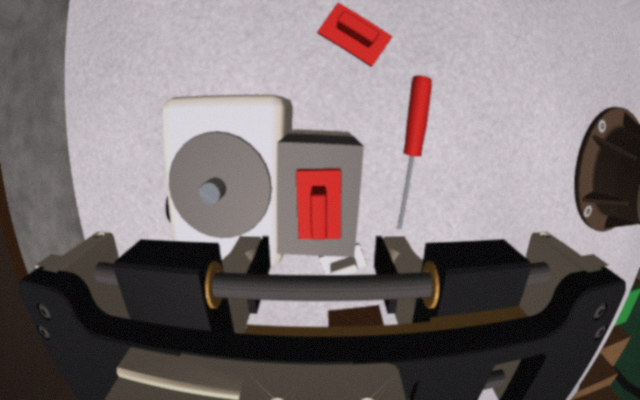

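The wrist view shows the small red cap at (319,205), centred between the fingers at columns 268 and 376, with no obstacles. Descend and grip.

Converted, 0.0788 m is 3.152, 0.072 m is 2.88.

creep_tool:
  ticks: "0.06,-0.02,2,0,0.06\n0.06,-0.02,2.88,0,0.06\n0.06,-0.02,3.152,0,0.06\n0.06,-0.02,3.152,0,0.06\n0.06,-0.02,3.152,0,0\n0.06,-0.02,3.152,0,0\n0.06,-0.02,3.152,0,0\n0.06,-0.02,3.152,0,0"

```text
clock: 2.78
tool_pos: [0.5355, 0.023, 0.1705]
orientation: [-180.0, 0.0, -89.0]
force: [-0.4, 0.5, -0.2]
opening: 0.0258
gripper_force: 0.0
```

creep_tool:
  ticks: "0,0,0,0,0\n0,0,0,0,0\n0,0,0,0,0"

```text
clock: 3.15
tool_pos: [0.5355, 0.0231, 0.1704]
orientation: [-180.0, -0.0, -89.0]
force: [0.5, -0.8, 1.3]
opening: 0.0119
gripper_force: 30.0
```

Converted, -0.08 m is -3.2, -0.04 m is -1.6.

creep_tool:
  ticks: "0,0,-1.6,0,0\n0,0,-3.2,0,0\n0,0,-3.2,0,0"

```text
clock: 3.52
tool_pos: [0.5371, 0.0235, 0.2536]
orientation: [-179.7, 0.1, -89.0]
force: [0.2, -0.3, -2.1]
opening: 0.0117
gripper_force: 30.0
```

```bash
python3 - <<'E'
from h import *
to(.477,-.2818,.25,-90)
np.set_printoptions(precision=4,suppress=True)
s=snap('top'); np.savez('top2',**s); save('slot',cv2.resize(s['frame'][170:230,265:345],(800,600),interpolation=cv2.INTER_CUBIC))
E
```

```text
tcp [0.5371 0.0235 0.2536] rpy [-1.7967e+02  9.0000e-02 -8.8980e+01] -> shift [0.3041 0.0655 0.0027] turn 1.02
```

Converted, 0.304 m is 12.16, 0.064 m is 2.56, 1 degrees is 0.1.

creep_tool:
  ticks: "12.16,2.56,0,0.1,0\n12.16,2.56,0,0.1,0\n12.16,2.56,0,0.1,0\n12.16,2.56,0,0.1,0\n12.16,2.56,0,0.1,0\n12.16,2.56,0,0.1,0\n12.16,2.56,0,0.1,0\n12.16,2.56,0,0.1,0"

```text
clock: 4.58
tool_pos: [0.4769, -0.2809, 0.2499]
orientation: [180.0, 0.0, -89.9]
force: [-0.3, -0.2, -0.6]
opening: 0.0117
gripper_force: 30.0
```

```bash
python3 - <<'E'
from h import *
to(.477,-.2818,.1114,-90)
np.set_printoptions(precision=4,suppress=True)
o,R,p=tool()
s=snap('top'); np.savez('top3',**s); save('rail',cv2.resize(s['frame'][150:260,340:480],(760,597),interpolation=cv2.INTER_CUBIC))
C=cloud(s);H,S,V=cv2.split(cv2.cvtColor(s['frame'],cv2.COLOR_RGB2HSV));v,u=np.mgrid[0:400,0:640]
m=((H<8)|(H>172))&(S>150)&(V>50)&(C[...,2]>.15)&(C[...,1]<-.2);print(m.sum(),C[m].mean(0) if m.any() else '', [ (C[m].min(0),C[m].max(0)) if m.any() else ''])
# uncovered slot
q=(u>284)&(u<330)&(v>175)&(v<214); print('col',[ (C[q&(abs(C[...,2]-.14)<.004)]).mean(0)])
print('nonplane',C[q&(C[...,2]<.13)&(C[...,0]>.51)&(C[...,0]<.56)&(abs(C[...,1]-.022)<.03)])
print(V[185:206,290:322])
E
```

```text
tcp [ 0.4769 -0.2809  0.2499] rpy [ 1.7996e+02  2.0000e-02 -8.9920e+01] -> shift [ 0.0009 -0.0002  0.1385] turn 0.08
66 [ 0.4746 -0.2658  0.249 ] [(array([ 0.4585, -0.2815,  0.2237]), array([ 0.4909, -0.2438,  0.3296]))]
col [array([0.5361, 0.0224, 0.1396])]
nonplane [[0.5406 0.0347 0.1262]
 [0.5408 0.032  0.1246]
 [0.5406 0.0293 0.1262]
 [0.5406 0.0266 0.1267]
 [0.5404 0.0239 0.1277]
 [0.5406 0.0212 0.1264]
 [0.5401 0.0185 0.1299]
 [0.5402 0.0158 0.1296]
 [0.5407 0.0349 0.1066]
 [0.5403 0.0321 0.1099]
 [0.5406 0.0294 0.1077]
 [0.5402 0.0266 0.1105]
 [0.5406 0.0239 0.1081]
 [0.5399 0.0212 0.1127]
 [0.5401 0.0184 0.1117]
 [0.5397 0.0157 0.1142]
 [0.5399 0.0129 0.113 ]
 [0.5397 0.0102 0.1146]
 [0.5407 0.0351 0.0873]
 [0.5377 0.0321 0.1086]
 [0.5379 0.0294 0.1072]
 [0.5377 0.0266 0.1087]
 [0.5378 0.0239 0.1081]
 [0.5378 0.0211 0.1083]
 [0.5382 0.0184 0.1052]
 [0.5383 0.0156 0.105 ]
 [0.5381 0.0129 0.1066]
 [0.5398 0.0099 0.095 ]
 [0.5417 0.0468 0
[... 2101 characters left out ...]
3 104 105  99 105 101 101 101  96]
 [105 103 102 106 103 104 103 104 102 102 103 107 104 101 102 102 100 104
   99 100 101 104  99 101 103 101 103 100 100 104 100  94]
 [103 100 103 105 107 103 101 104 102 100 103 100 102 100 107 103 104 102
  102 104 105  97 103 103 102 102 104  98 104 103 103 100]
 [102 105 103 103 105 102 104 105 105 105 105 103 103 102 103 104  98 102
  104 101 101 102 102 102 106 102 101 101 102 100  99 100]
 [106 107 107 104 105 104 105 104 105 107 105 100 104 105 104 104 105 102
  104 102 101 101 100 102 105 101 102 100 102 102 101  97]
 [111 109 112 107 111 109 110 106 105 109 108 106 109 108 105 104 109 102
  108 105 105 106 104 102 100 106 102 106 101 103 101  99]]
```

View pics/rail.png

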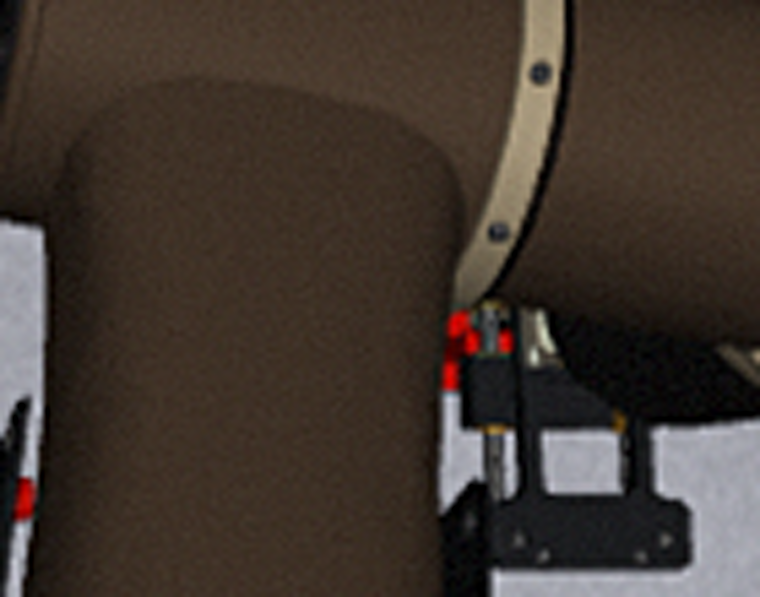

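The top view shows the arm hiding most of the cap (red sliver at about (458,350) of the crop). The TCP readings agree with the rail's position, so I'll lower it.

creep_tool:
  ticks: "0.02,0,2.4,0,0\n0.02,0,4.4,0,0\n0.02,0,5.28,0,0\n0.02,0,5.48,0,0\n0.02,0,5.56,0,0\n0.02,0,5.56,0,0"

```text
clock: 5.38
tool_pos: [0.4777, -0.2824, 0.1125]
orientation: [-179.9, -0.0, -90.0]
force: [-0.3, 0.4, -0.4]
opening: 0.012
gripper_force: 30.0
```

Converted, 0.0015 m is 0.06, 0.001 m is 0.04.

creep_tool:
  ticks: "0,0,0.04,0,0\n0,0,0.06,0,0\n0,0,0.06,0,0"

```text
clock: 5.75
tool_pos: [0.477, -0.2826, 0.1104]
orientation: [-180.0, -0.0, -90.0]
force: [-0.3, 0.1, 3.5]
opening: 0.012
gripper_force: 30.0
```

```bash
python3 - <<'E'
from h import *
o,R,p=tool(); s=snap('scene'); save('sc2',cv2.resize(s['frame'][120:220,200:360],(800,500),interpolation=cv2.INTER_CUBIC))
s=dict(np.load('top3.npz')); 
g=255-s['frame'].max(2).astype(int); m=np.clip((cv2.GaussianBlur(g.astype(np.float32),(1,1),0)-155),0,60)/60
# mouth outline: rows/cols where differs from grey 103
W=np.abs(s['frame'].max(2).astype(float)-103)>14; W=W[188:201,294:316]; r,c=np.nonzero(W); print(r.min()+188,r.max()+188,c.min()+294,c.max()+294)
def cast(u,v,z):
    d=np.array([(u-s['cx'])/s['f'],(v-s['cy'])/s['f'],1.]); w=s['R'].T@d; c=-s['R'].T@s['t']; return c+w*(z-c[2])/w[2]
for q in((299,192),(310,192),(310,196),(299,196),(304.3,193.7)): print(q,cast(q[0]+0,q[1]+0,.14).round(4))
E
```

```text
192 196 299 309
(299, 192) [0.5412 0.0373 0.14  ]
(310, 192) [0.5414 0.0079 0.14  ]
(310, 196) [0.5306 0.0079 0.14  ]
(299, 196) [0.5304 0.0372 0.14  ]
(304.3, 193.7) [0.5367 0.0231 0.14  ]
```

View pics/sc2.png

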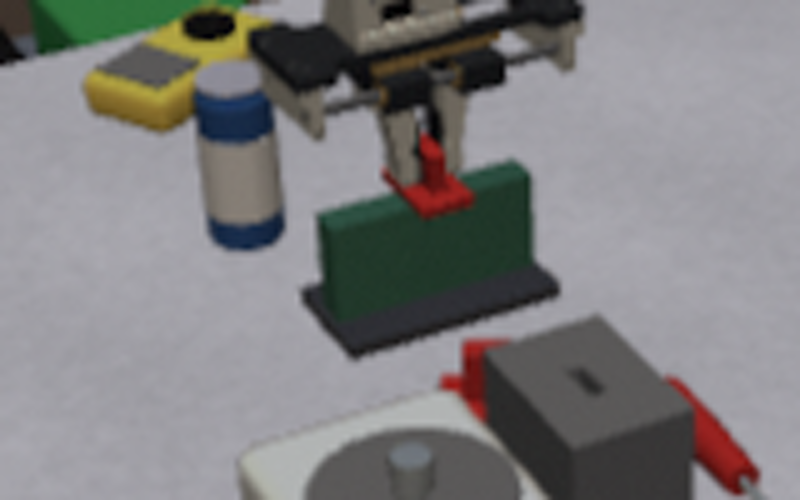

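The scene view shows the cap's plate sitting across the rail's top at about (430,190), level and centred, and the force reading shows contact. Release, then rise.

Converted, -0.14 m is -5.6, -0.08 m is -3.2.

creep_tool:
  ticks: "0,0,0,0,0.03\n0,0,0,0,0.05\n0,0,0,0,0.05\n0,0,0,0,0.05\n0,0,-1.2,0,0.05\n0,0,-3.2,0,0.05\n0,0,-5.6,0,0.05\n0,0,-5.6,0,0.05"

```text
clock: 6.8
tool_pos: [0.4792, -0.2835, 0.2553]
orientation: [-179.5, -0.2, -90.0]
force: [0.9, -0.2, -0.9]
opening: 0.0503
gripper_force: 0.0
```

```bash
python3 - <<'E'
from h import *
s=dict(np.load('top.npz')); C=cloud(s)
H,S,V=cv2.split(cv2.cvtColor(s['frame'],cv2.COLOR_RGB2HSV));v,u=np.mgrid[0:400,0:640]
b=(u>190)&(u<238)&(v>198)&(v<240)
P=C[b&(abs(C[...,2]-.117)<.006)]; q=P[:,:2]-P[:,:2].mean(0); w,e=np.linalg.eigh(q.T@q); print('key yaw from handle',np.degrees(np.arctan2(e[1,1],e[0,1]))-90)
m=b&(H>20)&(H<35)&(S>120)&(abs(C[...,2]-.076)<.004); print(cv2.minAreaRect((C[m][:,:2]*1000).astype(np.float32)))
for n,lo,hi,t in(('top',[.50,-.03],[.572,.075],.14),('body',[.578,-.065],[.70,.1],.1)): 
    m=(abs(C[...,2]-t)<.005)&(C[...,0]>.49)&(C[...,0]<.72)&(abs(C[...,1]-.02)<.11)
    P=(C[m][:,:2]*1000); h=cv2.convexHull(P.astype(np.float32)); print(n,cv2.minAreaRect(h)[2], P.min(0),P.max(0))
    # side edges y max/min as function of x
    for f in (np.max,np.min):
        xs=np.arange(P[:,0].min()+8,P[:,0].max()-8,3); ys=[f(P[abs(P[:,0]-x)<2][:,1]) for x in xs]; print('  edge slope deg',np.degrees(np.arctan(np.polyfit(xs,ys,1)[0])).round(2))
        ys2=np.arange(P[:,1].min()+12,P[:,1].max()-12,3); x2=[f(P[abs(P[:,1]-y)<2][:,0]) for y in ys2]; print('  end slope deg',-np.degrees(np.arctan(np.polyfit(ys2,x2,1)[0])).round(2))
s=snap('top'); np.savez('top4',**s);C=cloud(s)
m=(C[...,2]>.083)&(C[...,2]<.095)&(abs(C[...,1]+.28)<.06)&(abs(C[...,0]-.477)<.05); print('cap on rail px',m.sum(),C[m].mean(0) if m.any() else '')
to(.474,.2797,.25,-87)
E
```

```text
key yaw from handle 3.943200000056237
((474.50128173828125, 281.10089111328125), (25.658756256103516, 42.36681365966797), 0.172941192984581)
top 89.86219024658203 [500.85552647 -26.97233357] [571.53895216  72.07191324]
  edge slope deg -1.97
  end slope deg -2.37
  edge slope deg 0.7
  end slope deg -2.06
body 88.15330505371094 [499.86924634 -68.94151211] [699.6631314 107.7912689]Traceback (most recent call last):
  File "<stdin>", line 12, in <module>
    return _wrapreduction(a, np.maximum, 'max', axis, None, out,
                          keepdims=keepdims, initial=initial, where=where)
    return ufunc.reduce(obj, axis, dtype, out, **passkwargs)
           ~~~~~~~~~~~~^^^^^^^^^^^^^^^^^^^^^^^^^^^^^^^^^^^^^
ValueError: zero-size array to reduction operation maximum which has no identity
```

creep_tool:
  ticks: "-22.48,0.12,0,-0.2,0.05\n-22.48,0.12,0,-0.2,0.05\n-22.48,0.12,0,-0.2,0.05\n-22.48,0.12,0,-0.2,0.05\n-22.48,0.12,0,-0.2,0.05\n-22.48,0.12,0,-0.2,0.05\n-22.48,0.12,0,-0.2,0.05\n-22.48,0.12,0,-0.2,0.05"

```text
clock: 7.8
tool_pos: [0.4735, 0.2195, 0.2497]
orientation: [-180.0, 0.0, -88.0]
force: [1.8, -0.1, 0.6]
opening: 0.0501
gripper_force: 0.0
```

```bash
python3 -c "
from h import *
to(.474,.2805,.25,-88)"
```

```text
tcp [0.4735 0.2195 0.2497] rpy [-1.800e+02  1.000e-02 -8.797e+01] -> shift [-0.0609 -0.0027 -0.0003] turn 0.03
```

creep_tool:
  ticks: "-2.44,-0.1,1.6,0,0.05\n-2.44,-0.1,2.4,0,0.05\n-2.44,-0.1,2.4,0,0.05\n-2.44,-0.1,2.4,0,0.05"

```text
clock: 8.3
tool_pos: [0.4748, 0.2782, 0.1907]
orientation: [-180.0, 0.0, -88.0]
force: [0.2, 0.8, 1.2]
opening: 0.0505
gripper_force: 0.0
```

```bash
cat >> h.py <<'E'
def wcloud(s,R,p):
    v,u=np.mgrid[0:400,0:640]; a,b=u-s['cx'],v-s['cy']; r=np.hypot(a,b)+1e-9; th=r/s['f']; z=s['z_map']; k=z*np.tan(th)/r
    T=s['T_tool_cam']; P=np.stack([a*k,b*k,z],-1)@T[:3,:3].T+T[:3,3]; return P@R.T+p
def yaw(P,w=None):
    q=P[:,:2]-P[:,:2].mean(0); w,e=np.linalg.eigh(q.T@q); a=np.degrees(np.arctan2(e[1,1],e[0,1]))-90; return (a+90)%180-90
E
python3 - <<'E'
from h import *
o,R,p=tool(); s=snap('wrist'); save('wrist2',s['frame']); C=wcloud(s,R,p)
H,S,V=cv2.split(cv2.cvtColor(s['frame'],cv2.COLOR_RGB2HSV))
for n,m in(('blue top',(H>100)&(H<130)&(S>120)&(abs(C[...,2]-.118)<.004)),('yellow',(H>20)&(H<35)&(S>120)&(abs(C[...,2]-.076)<.004))):
    m&=(abs(C[...,0]-.474)<.05)&(abs(C[...,1]-.28)<.05); P=C[m]; print(n,m.sum(),P.mean(0).round(4),yaw(P).round(2),cv2.minAreaRect((P[:,:2]*1000).astype(np.float32)))
t=snap('top');C=cloud(t)
m=(C[...,2]>.083)&(C[...,2]<.095)&(abs(C[...,1]+.28)<.06)&(abs(C[...,0]-.477)<.05); print('cap on rail',m.sum(),C[m].mean(0).round(4),C[m].min(0).round(4),C[m].max(0).round(4))
to(.474,.2805,.1,-88)
E
```

```text
blue top 637 [0.4746 0.2825 0.1186] 3.05 ((474.33447265625, 282.9010925292969), (12.830791473388672, 29.560359954833984), 1.341843605041504)
yellow 820 [0.4747 0.2785 0.0768] 4.37 ((474.3774108886719, 284.1766662597656), (28.637638092041016, 45.080894470214844), 2.8886640071868896)
cap on rail 211 [ 0.474  -0.2797  0.0879] [ 0.4439 -0.3121  0.0831] [ 0.5174 -0.2518  0.0933]
tcp [0.4751 0.2782 0.1913] rpy [-1.799e+02  8.000e-02 -8.804e+01] -> shift [-0.0022  0.0012  0.0913] turn -0.04
```

View pics/wrist2.png

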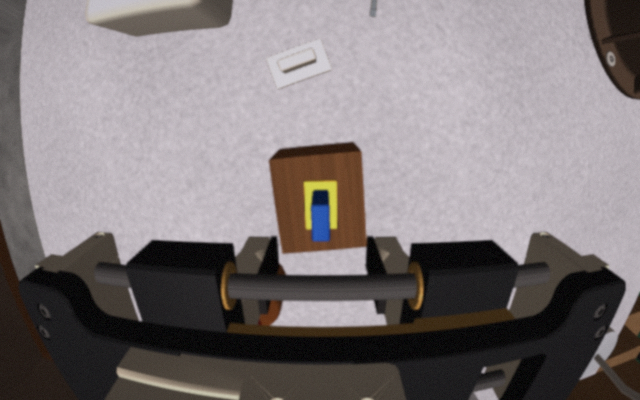

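The wrist view shows the key at (320,215), centred between the fingers and nearly parallel to the pads; the cap on the rail reads plate z = 0.088, as it should. Descend and grip.

Converted, 0.0005 m is 0.02, 0.0905 m is 3.62, -0.5 degrees is -0.05.

creep_tool:
  ticks: "-0.08,0.02,2,-0.05,0.05\n-0.08,0.02,3.2,-0.05,0.05\n-0.08,0.02,3.62,-0.05,0.05\n-0.08,0.02,3.62,-0.05,0.03\n-0.08,0.02,3.62,-0.05,0\n-0.08,0.02,3.62,-0.05,0\n-0.08,0.02,3.62,-0.05,0\n-0.08,0.02,3.62,-0.05,0"

```text
clock: 9.4
tool_pos: [0.4742, 0.2809, 0.1]
orientation: [-179.9, 0.0, -87.5]
force: [-0.8, -0.4, 4.1]
opening: 0.014
gripper_force: 30.0
```

creep_tool:
  ticks: "0,0,0,0,0\n0,0,0,0,0"

```text
clock: 9.65
tool_pos: [0.4742, 0.2809, 0.1]
orientation: [-179.9, 0.0, -87.5]
force: [-1.0, 0.1, 6.8]
opening: 0.0137
gripper_force: 30.0
```

creep_tool:
  ticks: "0,0,-0.8,0,0\n0,0,-2.4,0,0\n0,0,-4.8,0,0\n0,0,-6.4,0,0\n0,0,-6.4,0,0\n0,0,-6.4,0,0"

```text
clock: 10.4
tool_pos: [0.4733, 0.2802, 0.2584]
orientation: [179.9, -0.0, -87.5]
force: [0.8, -0.4, -1.2]
opening: 0.0137
gripper_force: 30.0
```

```bash
python3 - <<'E'
from h import *
to(.536,.0225,.26,-91.5)
o,R,p=tool(); s=snap('wrist'); save('wrist3',s['frame']); C=wcloud(s,R,p)
H,S,V=cv2.split(cv2.cvtColor(s['frame'],cv2.COLOR_RGB2HSV))
for n,m in(('blue',(H>100)&(H<130)&(S>120)),('yellow',(H>20)&(H<35)&(S>120))):
    m&=(np.linalg.norm(C-p,axis=-1)<.07); P=(C[m]-p)@R; print(n,m.sum(),P.mean(0).round(4),P.min(0).round(4),P.max(0).round(4),cv2.minAreaRect((P[:,:2]*1000).astype(np.float32)))
E
```

```text
tcp [0.4733 0.2802 0.2584] rpy [ 1.7993e+02 -2.0000e-02 -8.7510e+01] -> shift [ 0.2601 -0.0515 -0.0015] turn 3.99
blue 1716 [ 0.0073  0.0012 -0.0112] [-0.0172 -0.0146 -0.0645] [0.0377 0.0187 0.0213] ((10.206369400024414, 1.9911870956420898), (54.90921401977539, 33.26203155517578), 0.12762105464935303)
yellow 884 [0.0138 0.0012 0.0224] [ 0.0057 -0.0133 -0.0549] [0.0376 0.0149 0.0265] ((21.65797996520996, 0.7119464874267578), (31.447248458862305, 28.567747116088867), 0.8578531742095947)
```

View pics/wrist3.png

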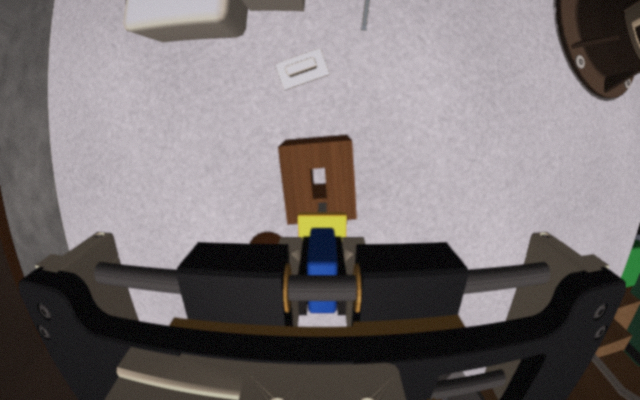

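The key is held at (322,265), with the collar at (322,226), square to the fingers, and the holder is empty. Next I'll move beside the slot and measure the key and slot in one wrist view.

Converted, 0.2 m is 8, -0.054 m is -2.16, 4 degrees is 0.4.

creep_tool:
  ticks: "8,-2.16,0,0.4,0\n8,-2.16,0,0.4,0\n8,-2.16,0,0.4,0\n8,-2.16,0,0.4,0\n8,-2.16,0,0.4,0\n8,-2.16,0,0.4,0\n8,-2.16,0,0.4,0"

```text
clock: 11.32
tool_pos: [0.5363, 0.0839, 0.2589]
orientation: [180.0, -0.0, -91.4]
force: [0.5, -0.6, -1.5]
opening: 0.0137
gripper_force: 30.0
```

```bash
python3 - <<'E'
from h import *
o,R,p=tool(); s=snap('wrist'); save('wrist4',s['frame'][:300]); C=wcloud(s,R,p)
print(p.round(4),np.round(o['orientation'],2))
H,S,V=cv2.split(cv2.cvtColor(s['frame'],cv2.COLOR_RGB2HSV)); T=(C-p)@R
m=(H>20)&(H<35)&(S>120)&(abs(T[...,2]-.0235)<.004)&(abs(T[...,0])<.04)&(abs(T[...,1])<.03); P=T[m]
print('collar x95/max',np.percentile(P[:,0],[50,98,100]).round(4),'y',np.percentile(P[:,1],[0,1,99,100]).round(4))
fr=[(x,P[abs(P[:,1]-x)<.002][:,0].max()) for x in np.arange(-.011,.012,.002)]; print('collar yaw in tool',np.degrees(np.arctan(np.polyfit(*np.array(fr).T,1)[0])).round(2))
# rays to plane z=.14
v,u=np.mgrid[0:400,0:640]; a,b=u-s['cx'],v-s['cy']; r=np.hypot(a,b)+1e-9; th=r/s['f']; M=s['T_tool_cam']
d=np.stack([a/r*np.sin(th),b/r*np.sin(th),np.cos(th)],-1)@M[:3,:3].T@R.T; c=M[:3,3]@R.T+p
X=c+d*((.14-c[2])/d[...,2])[...,None]
reg=(abs(X[...,0]-.536)<.025)&(abs(X[...,1]-.0225)<.03); med=np.median(V[reg]); m=(reg&(np.abs(V.astype(int)-med)>12)).astype(np.uint8)
n,l,st,ce=cv2.connectedComponentsWithStats(m); i=1+st[1:,4].argmax(); print(med,st[i],ce[i])
P=X[l==i][:,:2]*1000; print('slot rect',cv2.minAreaRect(P.astype(np.float32)),P.mean(0).round(1),P.min(0).round(1),P.max(0).round(1))
q=(abs(C[...,2]-.14)<.004)&(abs(C[...,0]-.536)<.05)&(abs(C[...,1]-.0225)<.07); P=C[q]; print('col',np.median(P[:,2]),cv2.minAreaRect((P[:,:2]*1000).astype(np.float32)))
E
```

```text
[0.5363 0.0839 0.2589] [ 1.7996e+02 -1.0000e-02 -9.1430e+01]
collar x95/max [0.0144 0.0191 0.0194] y [-0.0119 -0.0117  0.0147  0.015 ]
collar yaw in tool -0.02
125.0 [310 113  16  37 520] [317.26730769 131.50576923]
slot rect ((536.9589233398438, 25.766857147216797), (30.36024284362793, 12.606332778930664), 88.3762435913086) [537.2  26.1] [530.5  10.4] [543.6  41. ]
col 0.1408183199350338 ((536.85986328125, 25.098569869995117), (100.38855743408203, 70.94055938720703), 88.20289611816406)
```

View pics/wrist4.png

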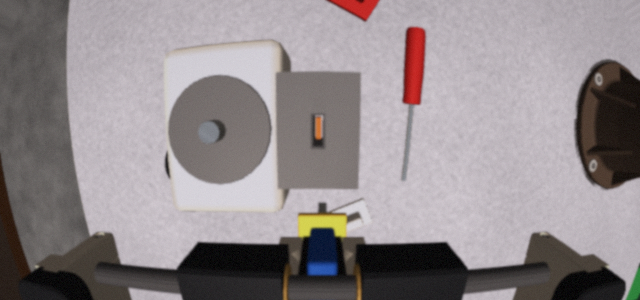

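The wrist view shows the open slot with the orange switch at (319,130) and the key at (322,226). The slot's outline measures 30×12 mm with the chamfer, as it should. The top and wrist cameras agree on about (0.5365, 0.0232), so I'll move above it.

Converted, 0.0607 m is 2.428, 0.03 m is 1.2, 0.2 degrees is 0.02.

creep_tool:
  ticks: "2.428,0.052,0,0.02,0\n2.428,0.052,0.8,0.02,0\n2.428,0.052,1.2,0.02,0\n2.428,0.052,1.2,0.02,0\n2.428,0.052,1.2,0.02,0\n2.428,0.052,1.2,0.02,0"

```text
clock: 12.12
tool_pos: [0.534, 0.023, 0.2299]
orientation: [-179.9, 0.0, -91.6]
force: [1.0, 0.1, 0.2]
opening: 0.0136
gripper_force: 30.0
```

```bash
python3 -c "
from h import *
to(.5365,.0232,.22,-91.6); print(tool()[0]['force'])"
```

```text
tcp [0.534  0.023  0.2299] rpy [-1.7995e+02  1.0000e-02 -9.1650e+01] -> shift [-0.0003 -0.0024  0.0099] turn -0.05
[1.01350364 0.09429251 0.20739778]
```

Converted, -0.0024 m is -0.096, 0.014 m is 0.56.

creep_tool:
  ticks: "0,-0.096,0,0,0\n0,-0.096,0.24,0,0\n0,-0.096,0.36,0,0\n0,-0.096,0.48,0,0\n0,-0.096,0.56,0,0\n0,-0.096,0.56,0,0"

```text
clock: 12.88
tool_pos: [0.5367, 0.022, 0.2191]
orientation: [-179.8, -0.0, -91.6]
force: [-9.7, 1.8, 28.3]
opening: 0.0138
gripper_force: 30.1
```

```bash
python3 -c "
from h import *
o=tool()[0];print(o['force'],o['moment'])"
```

```text
[-9.74801287  1.77872885 28.33102315] [ 0.51707471  4.36628825 -0.01524514]
```

The blade met the edge and is being pushed towards −x. Back off, shift 2 mm towards −x and try again.

Converted, 0.002 m is 0.08, -0.006 m is -0.24.

creep_tool:
  ticks: "0,0,-0.24,0,0\n0,0.08,-0.24,0,0\n0,0.08,-0.24,0,0"

```text
clock: 13.25
tool_pos: [0.5337, 0.0223, 0.2207]
orientation: [179.9, -0.0, -91.7]
force: [0.2, 0.0, -1.6]
opening: 0.0142
gripper_force: 30.0
```

creep_tool:
  ticks: "0,0,0.12,0,0\n0,0,0.24,0,0\n0,0,0.36,0,0\n0,0,0.36,0,0"

```text
clock: 13.75
tool_pos: [0.537, 0.0218, 0.2189]
orientation: [-179.5, -0.1, -91.6]
force: [-10.8, -0.2, 41.7]
opening: 0.0151
gripper_force: 30.6
```

Still on the flat. Back off, and use the last picture as a composite of the scene and wrist views with the tip just above the column.

Converted, -0.013 m is -0.52.

creep_tool:
  ticks: "0,0,-0.52,0,0\n0,0,-0.52,0,0\n0,0,-0.52,0,0\n0,0,-0.52,0,0"

```text
clock: 14.25
tool_pos: [0.5337, 0.0223, 0.2242]
orientation: [179.9, -0.0, -91.7]
force: [-0.3, -0.5, -0.4]
opening: 0.0141
gripper_force: 30.0
```

```bash
python3 - <<'E'
from h import *
o,R,p=tool(); print(p.round(4),np.round(o['orientation'],2),o['opening'],o['force'])
w=snap('wrist'); t=snap('scene'); np.savez('sc5',p=p,R=R,**t); np.savez('w5',p=p,Rt=R,**w)
# predicted pixel of slot centre & corner edges
def proj(X): q=t['R']@np.array(X)+t['t']; return (q[:2]/q[2]*t['f']+[t['cx'],t['cy']]).round(1)
print('slot',proj([.536,.0232,.14]),'tip exp',proj(p-[0,0,.079]),'col corners',[proj([.536+a,.0232+b,.14]) for a in(-.035,.035) for b in(-.05,.05)])
a=cv2.resize(t['frame'][165:245,275:375],(750,600),interpolation=cv2.INTER_CUBIC)[:, :450]
b=cv2.resize(w['frame'][60:320,260:390],(300,600),interpolation=cv2.INTER_CUBIC)
save('comp',np.hstack([a,b]))
E
```

```text
[0.5337 0.0223 0.2242] [ 1.799e+02 -3.000e-02 -9.170e+01] 0.014130406158004824 [-0.31508368 -0.53847647 -0.44151777]Traceback (most recent call last):
  File "<stdin>", line 3, in <module>
TypeError: numpy.savez() got multiple values for keyword argument 'R'
```

```bash
python3 - <<'E'
from h import *
o,R,p=tool(); print(p.round(4))
w=snap('wrist'); t=snap('scene'); np.savez('sc5',p=p,Rt=R,**t); np.savez('w5',p=p,Rt=R,**w)
def proj(X): q=t['R']@np.array(X)+t['t']; return (q[:2]/q[2]*t['f']+[t['cx'],t['cy']]).round(1)
print('slot',proj([.536,.0232,.14]),'tip exp',proj(p-[0,0,.079]),'col corners',[proj([.536+a,.0232+b,.14]).tolist() for a in(-.035,.035) for b in(-.05,.05)])
a=cv2.resize(t['frame'][165:245,275:375],(750,600),interpolation=cv2.INTER_CUBIC)[:, :450]
b=cv2.resize(w['frame'][60:320,260:390],(300,600),interpolation=cv2.INTER_CUBIC)
save('comp',np.hstack([a,b]))
E
```

```text
[0.5338 0.0223 0.2246]
slot [317.6 194.2] tip exp [318.1 192. ] col corners [[319.4, 181.3], [339.6, 199.8], [296.3, 188.8], [315.6, 208.3]]
```

View pics/comp.png

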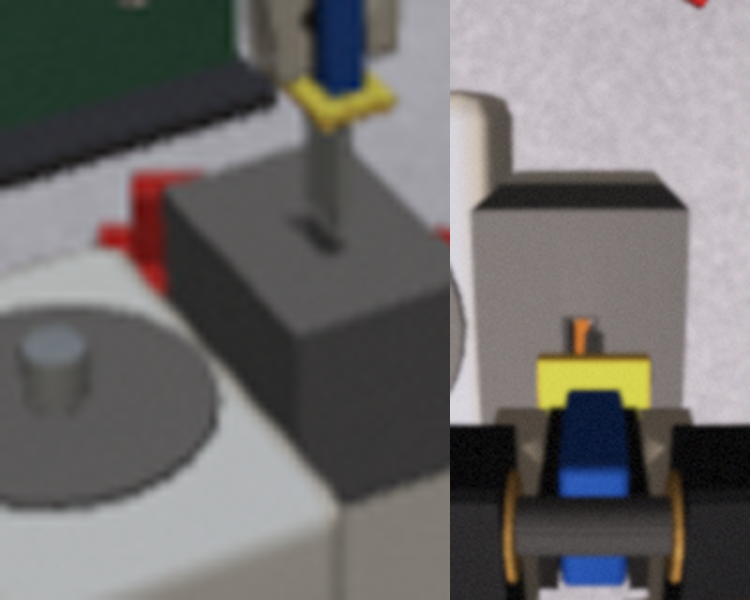

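Both halves agree. In the scene half, the blade's foot (305,205)–(350,232) lies about 4 mm to the −x side of the slot (288,215)–(345,250). In the wrist half, the slot at column 584 is about 3.5 mm to the +x side of the key at column 594. Shift +3.8 mm in x and lower gently.

Careful with the scale: shifts go in units of 25 mm and turns go in units of 10 degrees. That gives: -0.0038 m is -0.152, 0.011 m is 0.44.

creep_tool:
  ticks: "0,-0.152,0,0,0\n0,-0.152,0,0,0\n0,-0.152,0,0,0\n0,-0.152,0.16,0,0\n0,-0.152,0.28,0,0\n0,-0.152,0.36,0,0\n0,-0.152,0.44,0,0\n0,-0.152,0.44,0,0"

```text
clock: 15.45
tool_pos: [0.5378, 0.0222, 0.2141]
orientation: [180.0, -0.0, -91.7]
force: [-0.1, 0.1, -1.6]
opening: 0.0137
gripper_force: 30.0
```

```bash
python3 -c "
from h import *
to(.5375,.0223,.22,-91.6);print(tool()[0]['force'])"
```

```text
tcp [0.5378 0.0222 0.2141] rpy [ 1.7998e+02 -1.0000e-02 -9.1700e+01] -> shift [-0.0001  0.0003 -0.0059] turn -0.1
[-0.08820829  0.14123561 -1.64151868]
```

The blade is in the slot with no contact force. Press down.

Converted, 0.039 m is 1.56, 0.034 m is 1.36.

creep_tool:
  ticks: "0,0,0.32,0,0\n0,0,0.64,0,0\n0,0,0.96,0,0\n0,0,1.16,0,0\n0,0,1.36,0,0\n0,0,1.56,0,0\n0,0,1.56,0,0"

```text
clock: 16.32
tool_pos: [0.5379, 0.0222, 0.1753]
orientation: [-180.0, -0.0, -91.7]
force: [-2.0, -0.4, 4.2]
opening: 0.0136
gripper_force: 30.0
```

```bash
python3 - <<'E'
from h import *
o,R,p=tool(); s=snap('wrist'); C=wcloud(s,R,p); print(p.round(4),o['force'].round(1),o['opening'])
H,S,V=cv2.split(cv2.cvtColor(s['frame'],cv2.COLOR_RGB2HSV)); T=(C-p)@R
m=(H>20)&(H<35)&(S>120)&(abs(T[...,2]-.0235)<.008)&(abs(T[...,0])<.04)&(abs(T[...,1])<.03); print('collar top, tool z',np.median(T[m][:,2]),m.sum(),'world z',np.median(C[m][:,2]))
q=(abs(C[...,2]-.14)<.005)&(abs(C[...,0]-.537)<.03)&(C[...,1]<.0)&(C[...,1]>-.025); print('column top',np.median(C[q][:,2]))
E
```

```text
[0.5379 0.0222 0.1753] [-2.  -0.4  4.2] 0.013649952902654318
collar top, tool z 0.02287361150208566 898 world z 0.15244599928783484
column top 0.14080986241995955
```

The collar's underside is about 6 mm above the column. Go down in small steps.

creep_tool:
  ticks: "0,0,0.12,0,0\n0,0,0.18,0,0\n0,0,0.212,0,0\n0,0,0.212,0,0\n0,0,0.212,0,0"

```text
clock: 17.0
tool_pos: [0.5381, 0.0223, 0.1704]
orientation: [-180.0, 0.0, -91.7]
force: [-2.1, -0.5, 5.7]
opening: 0.0136
gripper_force: 30.0
```

```bash
python3 - <<'E'
from h import *
o,R,p=tool(); s=snap('wrist'); C=wcloud(s,R,p); print(p.round(4),o['force'].round(1),o['opening'])
H,S,V=cv2.split(cv2.cvtColor(s['frame'],cv2.COLOR_RGB2HSV)); T=(C-p)@R
m=(H>20)&(H<35)&(S>120)&(abs(T[...,2]-.0235)<.008)&(abs(T[...,0])<.04)&(abs(T[...,1])<.03); print('collar top, tool z',np.median(T[m][:,2]),m.sum(),'world z',np.median(C[m][:,2]))
q=(abs(C[...,2]-.14)<.005)&(abs(C[...,0]-.537)<.03)&(C[...,1]<.0)&(C[...,1]>-.025); print('column top',np.median(C[q][:,2]))
t=snap('top');C=cloud(t)
m=(C[...,2]>.083)&(C[...,2]<.095)&(abs(C[...,1]+.28)<.06)&(abs(C[...,0]-.477)<.05); print('cap on rail',m.sum(),C[m].mean(0).round(4))
for n,x,y in(('oil',.5406,.396),('spray',.5446,-.4165)):
    m=(C[...,2]>.086)&(C[...,2]<.13)&(np.hypot(C[...,0]-x,C[...,1]-y)<.045); print(n,m.sum(),C[m].mean(0).round(4))
E
```

```text
[0.5381 0.0223 0.1704] [-2.1 -0.5  5.7] 0.013622197659737911
collar top, tool z 0.022861068067019288 895 world z 0.14754378379219243
column top 0.14078433996570147
cap on rail 229 [ 0.4732 -0.2797  0.0876]
oil 0 [nan nan nan]
spray 335 [ 0.5437 -0.4147  0.1151]<stdin>:9: RuntimeWarning: Mean of empty slice.
  ret = um.true_divide(
```

The key is nearly seated (about 1 mm gap, 5.7 N). The oil bottle isn't visible in the top view, so I'll check it in the scene camera.

```bash
python3 - <<'E'
from h import *
t=snap('top');C=cloud(t); a=dict(np.load('top.npz')); 
print('top oil px now',t['frame'][195,172:178].tolist(),'z',C[195,172:178].round(3).tolist(),'then',a['frame'][195,172:178].tolist())
s0=dict(np.load('scene.npz')); 
for k,s in((0,s0),(1,snap('scene'))):
    C=cloud(s); m=(np.hypot(C[...,0]-.545,C[...,1]-.397)<.06)&(C[...,2]>.01)&(C[...,2]<.13); print(k,m.sum(),C[m].mean(0).round(4),C[m].max(0).round(4))
a0=s0['frame'].astype(int);d=np.abs(a0-s['frame']).max(2)[285:350,380:430]; print('diff oil',(d>40).sum())
E
```

```text
top oil px now [[66, 51, 37], [68, 55, 40], [68, 56, 43], [63, 52, 39], [68, 51, 41], [68, 57, 46]] z [[0.47, 0.218, 0.574], [0.469, 0.216, 0.576], [0.469, 0.215, 0.575], [0.469, 0.213, 0.575], [0.47, 0.212, 0.574], [0.47, 0.211, 0.575]] then [[38, 18, 0], [57, 28, 0], [56, 28, 8], [55, 25, 0], [55, 28, 0], [56, 25, 1]]
0 1132 [0.5571 0.4134 0.0646] [0.577  0.4333 0.1129]
1 1129 [0.557  0.4134 0.0645] [0.5768 0.4331 0.1135]
diff oil 0
```

The arm was only hiding the bottle; it hasn't moved. Everything is in place, so I'll hand the job in.

```bash
python3 -c "
from plant import job
print(job.close_job())"
```

```text
the job is handed in; nothing more can be done
None
```

The job is handed in at about 17 s: the red cap stands released on the green rail, and the gripped key holds the switch down with its collar about 1 mm above the column; no verdict came back. Two early insertion tries hit the column top, peaking at a reading of 42 N (on the key blade, not the gripper). The spray can and oil bottle checked as unmoved, and I didn't re-measure the screwdriver.

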